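# Set up the bench scanner post and hold its mast at the second stop

## Robot

A 6-joint arm with a two-finger parallel gripper is mounted at the origin on the work surface. World frame = base frame: x ahead of the robot, y to its left, z up, the work surface at z = 0. Lengths are in m, angles in rad, forces in N, time in s.
With the tool pointing down it reaches from about 0.275 to 0.975 m from the base axis. Payload 8.4 kg.
Tool frame: the origin (TCP) lies at the centre of the arm's flange, where the gripper is bolted on; the fingertips stand 190 mm ahead of it and the grasp point (between the pads) lies 171 mm ahead of it; z points along the fingers, y is the line along which they close (so a half turn about z gives the same grasp; the last joint's range is limited). The gripper opens to 92 mm and grips with 3 to 60 N. Pads are 20 mm wide; open, the fingers measure 128 mm over their backs; the gripper's body (75 mm by 189 mm) begins 69 mm behind the grasp point.
Start: joints at [1.243, 0.353, 1.633, -0, 1.155, -0.002], TCP at [0.2, 0.592, 0.405] pointing down, gripper open.
Joint ranges: [-2.63, 2.63], [-0.92, 2.1], [0.06, 2.66], [-1.3, 4.44], [0, 2.69], [-3.02, 3.02]. Speed limits (rad/s): [2.22, 2.22, 2.79, 3.14, 3.14, 3.14].

## Interface

Orientations are given as a 3x3 rotation matrix whose columns are the frame's x, y, z axes.
In Python, from rig import get_obs, read_camera, get_calibration, hand_in gives the robot as it stands. The module is installed in compiled form; this text tells all that it offers.
- The arm moves only by the shell command python3 -m crank 'ROWS' [OPENING] [FORCE]. ROWS is JSON, a list of rows, each an object of numbers: "x", "y", "z": the shift along the tool's x, y, z in units of 30 mm (1.0 is 30 mm); "ax", "ay", "az": the turn, a rotation vector about the tool's x, y, z in units of 8 degrees (1.0 is 8 degrees). In form: [{"x": .., "y": .., "z": .., "ax": .., "ay": .., "az": ..}, ...]. A call has 1 to 20 rows; each row shifts and turns the commanded pose from where the row before left it, along the tool's axes as they then stand; what a row does not reach is not made up. A row lasts 1/10 s, in which the tool goes at most 50 mm and 8.59 degrees, less where a joint would pass 70% of its speed; a pose out of reach is approached as far as the arm can. A call is refused whole if a number of a shift passes 1 or a number of a turn 1, either way. A call with a gripper value outside its range is refused whole. OPENING is the closure, from 0 (fully open) to 1 (shut), set as the call begins (- or left out, the last holds). The fingers move at their own pace and stop on an object; FORCE is the grip in N (left out, the last holds). Time passes only in rows, so rows that do not move let the fingers close. It gives the time, the measured TCP pose, the force, the opening and the grip force at its end, in the units of the state.
- get_obs(): the state, without advancing time (a new reading comes with each control period).
- read_camera(name): name is "scene" or "side" or "wrist"; returns the picture (480x640x3 uint8, red, green, blue); there is no depth.
- get_calibration(name): a dict with "vertical_fov" (degrees; the focal length in pixels is half the picture's height over the tangent of half this angle, whatever the lens; pixels are square), "cx", "cy" (the principal point, pixels), "R" (3x3) and "t" (3): a world point X has camera coordinates R X + t. Camera axes: x right, y down, z forward; pixel columns grow to the right and rows downward; lengths in m; the calibration is good to about 2 mm. A picture is of the moment at which its call begins: read the wrist's pose just before it. get_calibration takes no time and is no camera call; for the wrist camera it gives the pose at the moment of the call.
- hand_in(): hands the job in; it is judged then, once.
The state is a dict: "clock": time; "q": joint angles; "qd": joint speeds; "joint_torque": joint torques, N m; "eef_pos": TCP position; "eef_rot": TCP orientation; "force": force on the tool from outside, world axes, zero at the start; "wrist_torque": the same for the moment, N m; "finger_gap": opening from 0.0 (shut) to 1.0 (fully open); "grasp_force": force on a finger pad.
Only numpy, scipy, OpenCV 4.12 (cv2) and the standard library are available. Lean on these libraries where they do the work, as an engineer would, in place of code of your own. Each camera call takes 0.05 s, during which the arm holds its last target. There are 200 camera calls.

## Task

Get the scanner post on the packing bench ready: first swing its outrigger leg out by the yellow knob until it clicks home at the end of its travel, and only then squeeze the red release button in the black grip and pull the mast straight up, through the first click stop, to the firm second stop at the top. Finish while still holding the mast up there with the button squeezed, so that the locking pin can be fitted; do not let go. Leave the goods and the loose locking pin on the bench where they are.

Things in the scene. Friction and masses are not known exactly. Their poses are not given: they have to be found in the camera images.
- post: scanner post, fixed; place and heading vary. Origin on the bench under the middle of its dark steel base plate, 110 x 110 x 10 mm; z up. In the middle a grey square sleeve 34 mm wide with a black collar, 44 mm wide, top 145 mm over the bench; a 22 mm square mast slides straight up out of it. The leg is hinged on the post's -y side; the grip lies along its x, red button on the +y side
- grip: black bar grip on top of the mast, 80 mm long (its x, along the post's x), 26 mm thick (y), 28 mm tall; origin at its centre, on the mast's axis, 194 mm over the bench with the mast down. With the button on its +y face it is 32 mm across: squeeze the two sides together along y to press it. 35 mm of bare mast below it. The mast is latched down unless the button is pressed
- scanner (a point): centre of the white scanner head (50 x 62 x 34 mm, along the post's x, y, z) that the mast carries on its +x side: 88 mm from the mast's axis, 151 mm over the bench with the mast down; its top is 12 mm below the grip's underside
- button_face (a point): centre of the red release button's outer face, 44 mm long and 20 mm tall, standing 6 mm proud of the middle of the grip's +y face (19 mm from the grip's centre)
- button (a joint): how far the red release button is pressed into the grip, m: 0 out, 0.005 fully in (1 mm still proud). Its spring takes 3 N to start and 5.5 N fully in. More than about 0.003 frees the mast; keep it pressed while pulling. It springs out when let go
- mast (a joint): height of the telescoping mast, m: 0 down (start, latched); first click stop at 0.050 (a sprung ball: 3 to 8 N more over some 12 mm before and after it); second stop 0.100, hard end of travel. Mast, scanner and grip weigh about 0.4 kg and slide with about 1 N of friction: let go above the first stop they slide back down to it
- leg (a joint): angle of the leg about its upright hinge, rad: 0 folded along the base, pointing to the post's -x; grows anticlockwise seen from above; 1.571 is its end, swung out to the post's -y. Starts between 0 and 0.5. A sprung detent resists from about 1.03 to 1.29 (about 4 N at the knob), then snaps the leg to its end, where it stays; seated is above 1.52. Elsewhere under 1 N
- leg_knob (a point): point on the axis of the yellow knob at the leg's tip, 65 mm over the bench, 130 mm from the hinge axis. The knob is a fixed upright cylinder 16 mm in diameter, from 29 to 83 mm over the bench, standing on the leg's bar (bar 20 mm wide, top at 29 mm)
- leg_hinge (a point): point on the leg's upright hinge axis, 65 mm over the bench, at x +45 mm, y -85 mm from the post's origin in the post's axes
- parcel: small brown carton 100 x 90 x 70 mm standing under and beyond the scanner head; leave alone. Origin under its centre
- pin: loose steel locking pin 72 mm long with an orange head, lying beside the post; leave alone. Origin on the bench under it
- ybox1: yellow goods box 60 x 90 x 100 mm; leave alone. Origin under its centre
- ybox2: flat yellow goods box 60 x 120 x 50 mm at the back of the bench; leave alone. Origin under its centre
- can: can with a red label, 68 mm across, 100 mm tall; leave alone. Origin under its centre
- jar: jar with a green lid, 66 mm across, 100 mm tall; leave alone. Origin under its centre
- tape: roll of brown packing tape lying flat, 90 mm across, 48 mm tall; leave alone. Origin under its centre

How it is judged:
By the outcome, as a careful person would: the job done as asked, in the order asked, and still so for the second after the job is handed in, while the arm keeps its last pose, push and grip.
It also fails if it takes over 51 s, if anything falls off the work surface, if the arm or the gripper's body presses on something with over 40 N, if the wrist force passes 120 N, or if a joint passes its speed limit or range.

## Working session

There is one attempt and no reset: what is moved stays moved. The work goes in short steps, Python scripts to look and compute and a shell command to move; the robot and the scene stay as the last step left them, time stands still between calls to the robot, and variables do not carry over. Pictures are saved under pics/ and viewed, at most 10 in all, crops included, and the job is handed in when it is done.

```bash
mkdir -p pics; cat > h.py <<'E'
import numpy as np, cv2
from rig import *
def K(n):
    c=get_calibration(n); f=240/np.tan(np.radians(c["vertical_fov"])/2)
    return f,c["cx"],c["cy"],np.array(c["R"]),np.array(c["t"]),c
def ray(n,u,v):
    f,cx,cy,R,t,_=K(n); d=R.T@np.array([(u-cx)/f,(v-cy)/f,1]); return -R.T@t,d/np.linalg.norm(d)
def plane(n,u,v,z):
    o,d=ray(n,u,v); return o+d*(z-o[2])/d[2]
def proj(n,X):
    f,cx,cy,R,t,_=K(n); p=R@np.array(X)+t; return p[0]/p[2]*f+cx,p[1]/p[2]*f+cy
def two(a,pa,b,pb):
    o1,d1=ray(a,*pa);o2,d2=ray(b,*pb)
    s=np.linalg.lstsq(np.stack([d1,-d2],1),o2-o1,rcond=None)[0]
    p,q=o1+s[0]*d1,o2+s[1]*d2; return (p+q)/2,np.linalg.norm(p-q)
E
python3 - <<'E'
from h import *
for n in("scene","side","wrist"):
    c=get_calibration(n);print(n,c)
    cv2.imwrite(f"pics/{n}0.png",read_camera(n)[:,:,::-1])
o=get_obs();print(o["eef_rot"],o["eef_pos"],o["clock"])
E
```

```text
scene {'vertical_fov': 52.818355042930826, 'cx': 317.8093310480424, 'cy': 240.93440635644615, 'R': array([[-0.82157952,  0.57008918,  0.00232907],
       [ 0.39499196,  0.57217595, -0.71874616],
       [-0.41108204, -0.58958716, -0.69526868]]), 't': array([ 0.50500395, -0.13027568,  1.55943587])}
side {'vertical_fov': 51.27258036743345, 'cx': 323.622248756183, 'cy': 228.59569466740925, 'R': array([[ 0.9852772 , -0.16983285,  0.01963791],
       [-0.10406235, -0.68688355, -0.71927882],
       [ 0.13564613,  0.70664546, -0.6944439 ]]), 't': array([-0.58966961,  0.16566422,  1.20940061])}
wrist {'vertical_fov': 63.88289766732483, 'cx': 314.8332641723747, 'cy': 237.596833711132, 'R': array([[ 0.32007672,  0.94738987, -0.00182504],
       [ 0.91668915, -0.30921686,  0.2531125 ],
       [ 0.23923189, -0.08268841, -0.96743513]]), 't': array([-0.62377295, -0.02813004,  0.39010202])}
[[-9.47386511e-01  3.20091660e-01 -3.56544692e-04]
 [ 3.20091859e-01  9.47385930e-01 -1.04939534e-03]
 [ 1.88272828e-06 -1.10831004e-03 -9.99999386e-01]] [0.19999273 0.59194746 0.40412715] 0.15
```

View pics/scene0.png

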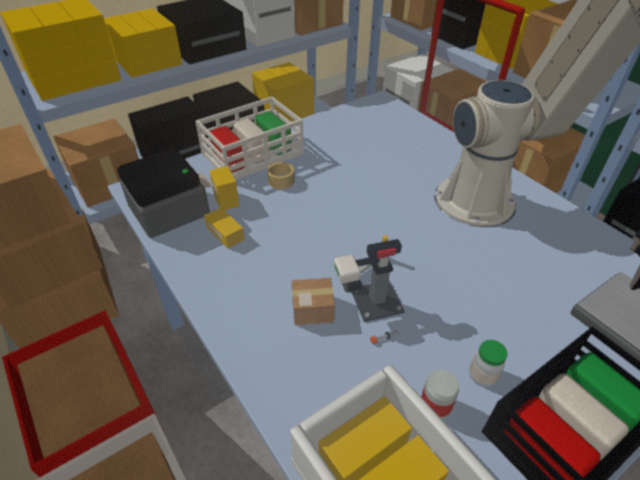

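View pics/side0.png

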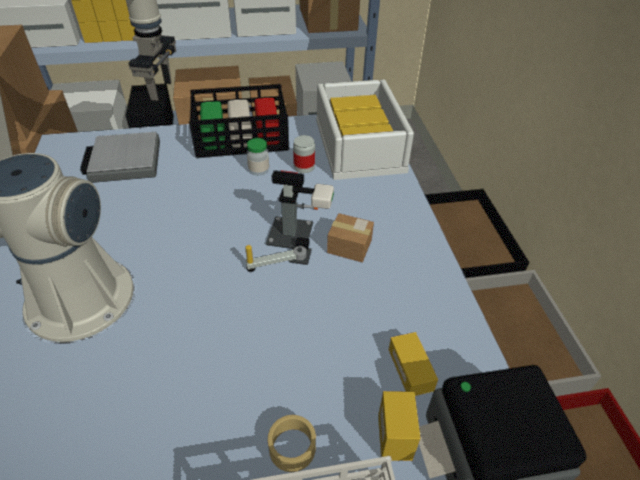

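The scene view shows the post around (380,275), with its red button at (386,252) and the carton at (313,300). In the side view the knob is at (249,257), the hinge near (301,253) and the grip at (288,180).

```bash
python3 - <<'E'
from h import *
a=cv2.imread("pics/scene0.png")[225:355,325:425]; b=cv2.imread("pics/side0.png")[160:290,235:345]
r=lambda i,w:cv2.resize(i,(w,585),interpolation=cv2.INTER_CUBIC)
cv2.imwrite("pics/z.png",np.hstack([r(a,400),r(b,400)]) )
S=cv2.imread("pics/scene0.png");D=cv2.imread("pics/side0.png")
def blob(img,lo,hi,x0,y0,x1,y1):
    h=cv2.cvtColor(img,cv2.COLOR_BGR2HSV); m=cv2.inRange(h,lo,hi); k=np.zeros_like(m);k[y0:y1,x0:x1]=m[y0:y1,x0:x1]
    ys,xs=np.nonzero(k);print(len(xs),xs.mean(),ys.mean(),xs.min(),xs.max(),ys.min(),ys.max());return k
blob(D,(18,120,80),(35,255,255),240,235,262,280)
blob(S,(15,120,80),(35,255,255),370,230,395,245)
blob(S,(0,130,60),(8,255,255),365,240,405,268); 
k=blob(D,(0,0,0),(180,255,50),262,165,310,192);print(cv2.minAreaRect(cv2.findNonZero(k)))
k=blob(S,(0,0,0),(180,255,50),360,235,405,270);print(cv2.minAreaRect(cv2.findNonZero(k)))
E
```

```text
89 248.86516853932585 254.0561797752809 246 252 245 262
19 384.57894736842104 238.10526315789474 383 386 236 240
7 384.85714285714283 251.71428571428572 380 391 248 255
440 289.8659090909091 180.31363636363636 272 309 171 191
((290.6341552734375, 182.2926788330078), (38.43017578125, 19.215089797973633), 6.34019136428833)
17 380.8235294117647 264.29411764705884 362 399 248 269
((381.6904602050781, 261.25372314453125), (18.943622589111328, 39.27172088623047), 78.31063079833984)
```

View pics/z.png

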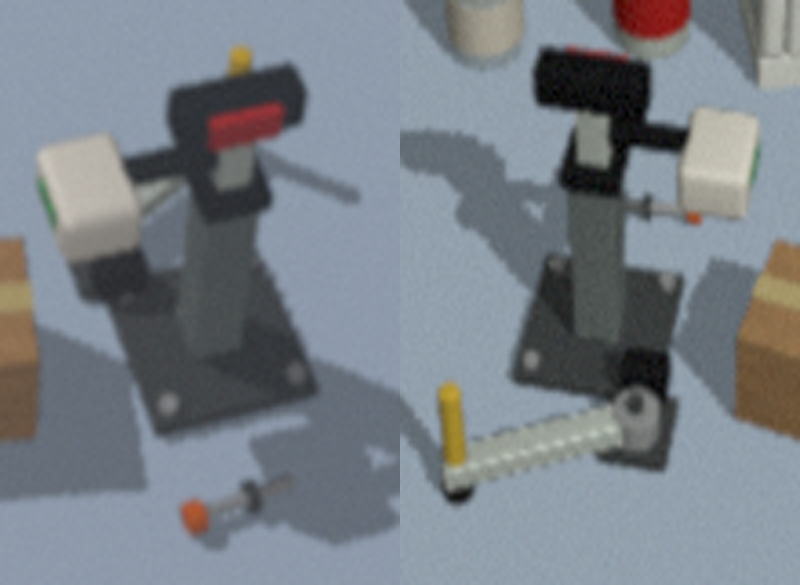

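```bash
python3 - <<'E'
from h import *
np.set_printoptions(precision=4,suppress=True)
for p in[(363.8,321.7),(404.3,311.7),(352,292.8),(390.5,283.2)]:print("scene corner",plane("scene",*p,.01))
for p in[(265.8,244.4),(276.8,216.7),(313.1,221.1)]:print("side corner",plane("side",*p,.01))
print("button",plane("scene",386.5,253.2,.194))
print("knobtop",plane("side",248.9,247,.083),plane("scene",385,237.8,.083),two("side",(248.9,247),"scene",(385,237.8)))
# bottom of knob where it meets bar, side
print("knob low",plane("side",249.8,262.5,.029))
print("hinge", plane("side",299.4,248.4,.04),plane("side",299.4,248.4,.065))
E
```

```text
scene corner [0.5989 0.1778 0.01  ]
scene corner [0.495  0.2118 0.01  ]
scene corner [0.5661 0.0873 0.01  ]
scene corner [0.461  0.1195 0.01  ]
side corner [0.4588 0.0998 0.01  ]
side corner [0.4991 0.2041 0.01  ]
side corner [0.5977 0.1708 0.01  ]
button [0.5299 0.1551 0.194 ]
knobtop [0.4153 0.0257 0.083 ] [0.4143 0.0311 0.083 ] (array([0.414 , 0.0291, 0.0805]), np.float64(0.0028680093886268325))
knob low [0.4129 0.0237 0.029 ]
hinge [0.5419 0.0431 0.04  ] [0.539  0.0193 0.065 ]
```

```bash
python3 -m crank '[{"x":-0.64,"y":-0.78},{"x":-0.64,"y":-0.78},{"x":-0.64,"y":-0.78},{"x":-0.64,"y":-0.78},{"x":-0.64,"y":-0.78},{"x":-0.64,"y":-0.78},{"x":-0.64,"y":-0.78},{"x":-0.64,"y":-0.78},{"x":-0.64,"y":-0.78},{"x":-0.64,"y":-0.78},{"x":-0.64,"y":-0.78},{"x":-0.64,"y":-0.78},{"x":-0.64,"y":-0.78},{"x":-0.64,"y":-0.78},{"x":-0.64,"y":-0.78},{"x":-0.64,"y":-0.78},{"x":-0.64,"y":-0.78},{"x":-0.64,"y":-0.78},{"x":-0.64,"y":-0.78},{"x":-0.64,"y":-0.78}]' 0
python3 -m crank '[{"az":1},{"az":1},{"az":1},{"az":1},{"az":1},{"az":1},{"az":1},{"az":1},{"az":1},{"az":1},{"az":1},{"az":1},{"az":1},{"az":1},{"az":1},{"az":1},{"az":1},{"az":1},{"az":1},{"az":0.2}]' 0
python3 - <<'E'
from h import *
o=get_obs();print(o["eef_rot"],o["q"])
cv2.imwrite("pics/w1.png",read_camera("wrist")[:,:,::-1])
for X in[(.4135,.027,.083),(.543,.044,.04),(.528,.139,.208)]:print(proj("wrist",X))
E
```

```text
[[-9.47386511e-01  3.20091660e-01 -3.56544692e-04]
 [ 3.20091859e-01  9.47385930e-01 -1.04939534e-03]
 [ 1.88272828e-06 -1.10831004e-03 -9.99999386e-01]] [ 1.24258084e+00  3.53509186e-01  1.63395471e+00 -8.36249601e-07
  1.15523707e+00 -2.38870683e-03]
(np.float64(-126.63677597636547), np.float64(581.8947022266982))
(np.float64(-14.410861356635678), np.float64(613.2326090968706))
(np.float64(-95.2749281888099), np.float64(827.5531322300266))invalid input
invalid input
```

View pics/w1.png

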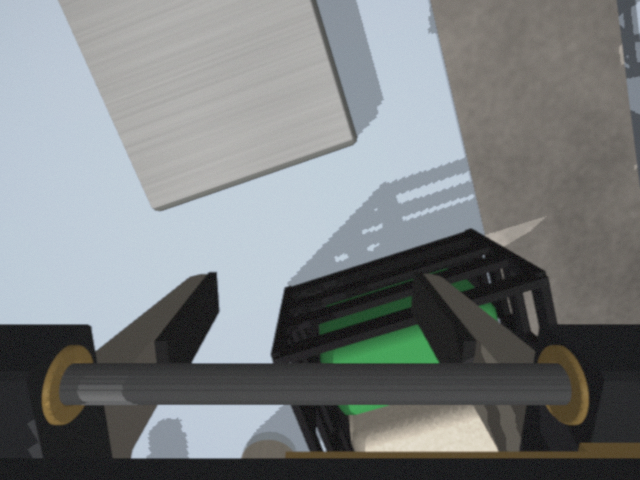

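The moves were refused, so the picture still shows the start view (only the tray and basket). I'll try full rows with all six keys.

```bash
python3 -m crank '[{"x":-0.64,"y":-0.78,"z":0,"ax":0,"ay":0,"az":0}]' 0
python3 -m crank '[{"x":-0.64,"y":-0.78,"z":0,"ax":0,"ay":0,"az":0}]'
```

```text
clock: 0.3
eef_pos: [0.2102, 0.5654, 0.4044]
eef_rot: [[-0.948, 0.319, -0.0], [0.319, 0.948, 0.001], [0.001, 0.001, -1.0]]
force: [-0.3, -0.0, -0.1]
finger_gap: 0.997
grasp_force: 0.0
clock: 0.4
eef_pos: [0.2213, 0.5351, 0.4042]
eef_rot: [[-0.948, 0.319, -0.0], [0.319, 0.948, -0.001], [0.0, -0.001, -1.0]]
force: [1.2, -0.8, -1.1]
finger_gap: 1.001
grasp_force: 0.0
```

```bash
python3 -m crank '[{"x":-0.64,"y":-0.78,"z":0,"ax":0,"ay":0,"az":0},{"x":-0.64,"y":-0.78,"z":0,"ax":0,"ay":0,"az":0},{"x":-0.64,"y":-0.78,"z":0,"ax":0,"ay":0,"az":0},{"x":-0.64,"y":-0.78,"z":0,"ax":0,"ay":0,"az":0},{"x":-0.64,"y":-0.78,"z":0,"ax":0,"ay":0,"az":0},{"x":-0.64,"y":-0.78,"z":0,"ax":0,"ay":0,"az":0},{"x":-0.64,"y":-0.78,"z":0,"ax":0,"ay":0,"az":0},{"x":-0.64,"y":-0.78,"z":0,"ax":0,"ay":0,"az":0},{"x":-0.64,"y":-0.78,"z":0,"ax":0,"ay":0,"az":0},{"x":-0.64,"y":-0.78,"z":0,"ax":0,"ay":0,"az":0},{"x":-0.64,"y":-0.78,"z":0,"ax":0,"ay":0,"az":0},{"x":-0.64,"y":-0.78,"z":0,"ax":0,"ay":0,"az":0},{"x":-0.64,"y":-0.78,"z":0,"ax":0,"ay":0,"az":0},{"x":-0.64,"y":-0.78,"z":0,"ax":0,"ay":0,"az":0},{"x":-0.64,"y":-0.78,"z":0,"ax":0,"ay":0,"az":0},{"x":-0.64,"y":-0.78,"z":0,"ax":0,"ay":0,"az":0},{"x":-0.64,"y":-0.78,"z":0,"ax":0,"ay":0,"az":0},{"x":-0.64,"y":-0.78,"z":0,"ax":0,"ay":0,"az":0}]' 0
python3 -m crank '[{"x":0,"y":0,"z":0,"ax":0,"ay":0,"az":1},{"x":0,"y":0,"z":0,"ax":0,"ay":0,"az":1},{"x":0,"y":0,"z":0,"ax":0,"ay":0,"az":1},{"x":0,"y":0,"z":0,"ax":0,"ay":0,"az":1},{"x":0,"y":0,"z":0,"ax":0,"ay":0,"az":1},{"x":0,"y":0,"z":0,"ax":0,"ay":0,"az":1},{"x":0,"y":0,"z":0,"ax":0,"ay":0,"az":1},{"x":0,"y":0,"z":0,"ax":0,"ay":0,"az":1},{"x":0,"y":0,"z":0,"ax":0,"ay":0,"az":1},{"x":0,"y":0,"z":0,"ax":0,"ay":0,"az":1},{"x":0,"y":0,"z":0,"ax":0,"ay":0,"az":1},{"x":0,"y":0,"z":0,"ax":0,"ay":0,"az":1},{"x":0,"y":0,"z":0,"ax":0,"ay":0,"az":1},{"x":0,"y":0,"z":0,"ax":0,"ay":0,"az":1},{"x":0,"y":0,"z":0,"ax":0,"ay":0,"az":1},{"x":0,"y":0,"z":0,"ax":0,"ay":0,"az":1},{"x":0,"y":0,"z":0,"ax":0,"ay":0,"az":1},{"x":0,"y":0,"z":0,"ax":0,"ay":0,"az":1},{"x":0,"y":0,"z":0,"ax":0,"ay":0,"az":1}]' 0
python3 - <<'E'
from h import *
print(get_obs()["q"])
cv2.imwrite("pics/w2.png",read_camera("wrist")[:,:,::-1])
for X in[(.4135,.027,.083),(.543,.044,.04),(.528,.139,.208)]:print(proj("wrist",X))
E
```

```text
clock: 2.2
eef_pos: [0.4142, 0.0246, 0.4048]
eef_rot: [[-0.947, 0.32, 0.0], [0.32, 0.947, 0.0], [-0.0, 0.0, -1.0]]
force: [1.0, 0.5, 0.2]
finger_gap: 0.999
grasp_force: 0.0
clock: 4.1
eef_pos: [0.414, 0.0258, 0.4047]
eef_rot: [[0.988, 0.156, -0.0], [0.156, -0.988, -0.0], [-0.0, 0.0, -1.0]]
force: [-0.2, 0.4, 0.4]
finger_gap: 0.998
grasp_force: 0.0
[ 5.87082634e-02  1.55968305e-02  2.05461649e+00 -3.04530594e-05
  1.07148778e+00  1.47238494e+00]
(np.float64(313.0686337489186), np.float64(227.75726276967643))
(np.float64(315.962586585264), np.float64(61.66460288009387))
(np.float64(78.78806801965962), np.float64(-14.78937156254159))
```

View pics/w2.png

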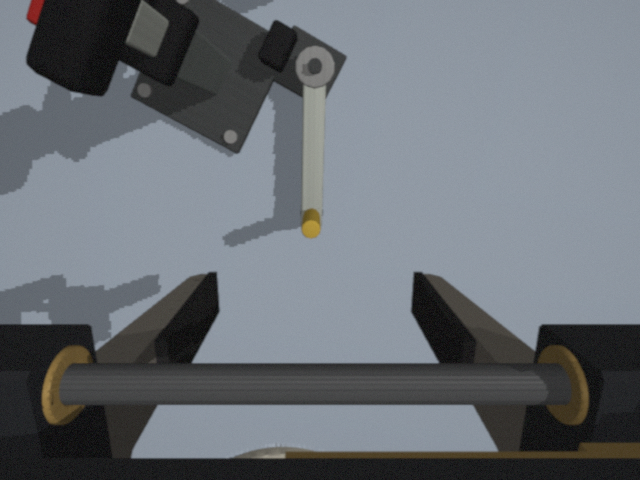

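The wrist view shows the knob top at (311,228) and the hinge at (315,66), within a few pixels of my estimate. That's good enough to cage the knob.

```bash
python3 - <<'E'
from h import *
print(plane("wrist",311.5,229,.083),plane("wrist",315,66,.04),plane("wrist",315,66,.03))
# plate corners visible
a=plane("wrist",237,152,.01);b=plane("wrist",132,97,.01)
print(a,b,np.linalg.norm(a-b))
E
```

```text
[0.41229899 0.02809594 0.083     ] [0.53960867 0.04429462 0.04      ] [0.54123433 0.04452932 0.03      ]
[0.45881568 0.10700101 0.01      ] [0.49363154 0.20694366 0.01      ] 0.10583325590341056
```

```bash
python3 -m crank '[{"x":-0.05,"y":-0.07,"z":1,"ax":0,"ay":0,"az":0},{"x":0,"y":0,"z":1,"ax":0,"ay":0,"az":0},{"x":0,"y":0,"z":1,"ax":0,"ay":0,"az":0},{"x":0,"y":0,"z":1,"ax":0,"ay":0,"az":0},{"x":0,"y":0,"z":1,"ax":0,"ay":0,"az":0},{"x":0,"y":0,"z":0.85,"ax":0,"ay":0,"az":0},{"x":0,"y":0,"z":0,"ax":0,"ay":0,"az":0}]' 0
python3 -m crank '[{"x":0,"y":0,"z":0,"ax":0,"ay":0,"az":0},{"x":0,"y":0,"z":0,"ax":0,"ay":0,"az":0},{"x":0,"y":0,"z":0,"ax":0,"ay":0,"az":0},{"x":0,"y":0,"z":0,"ax":0,"ay":0,"az":0},{"x":0,"y":0,"z":0,"ax":0,"ay":0,"az":0},{"x":0,"y":0,"z":0,"ax":0,"ay":0,"az":0}]' 0.72 10
```

```text
clock: 4.85
eef_pos: [0.4109, 0.0276, 0.2269]
eef_rot: [[0.986, 0.165, -0.005], [0.165, -0.986, -0.0], [-0.005, -0.001, -1.0]]
force: [-0.0, 0.5, 0.5]
finger_gap: 1.004
grasp_force: 0.0
clock: 5.45
eef_pos: [0.4123, 0.0277, 0.2295]
eef_rot: [[0.987, 0.162, 0.001], [0.162, -0.987, -0.0], [0.001, 0.0, -1.0]]
force: [-0.3, -0.6, 0.5]
finger_gap: 0.497
grasp_force: 0.0
```

```bash
python3 -m crank '[{"x":0,"y":0,"z":0,"ax":0,"ay":0,"az":0},{"x":0,"y":0,"z":0,"ax":0,"ay":0,"az":0},{"x":0,"y":0,"z":0,"ax":0,"ay":0,"az":0},{"x":0.01,"y":0.3,"z":0,"ax":0,"ay":0,"az":-0.5},{"x":0.01,"y":0.3,"z":0,"ax":0,"ay":0,"az":-0.5},{"x":0.01,"y":0.3,"z":0,"ax":0,"ay":0,"az":-0.5},{"x":0.01,"y":0.3,"z":0,"ax":0,"ay":0,"az":-0.5},{"x":0.01,"y":0.3,"z":0,"ax":0,"ay":0,"az":-0.5},{"x":0.01,"y":0.3,"z":0,"ax":0,"ay":0,"az":-0.5},{"x":0.01,"y":0.3,"z":0,"ax":0,"ay":0,"az":-0.5},{"x":0.01,"y":0.3,"z":0,"ax":0,"ay":0,"az":-0.5}]' 0.72
python3 -m crank '[{"x":0.01,"y":0.3,"z":0,"ax":0,"ay":0,"az":-0.5},{"x":0.01,"y":0.3,"z":0,"ax":0,"ay":0,"az":-0.5},{"x":0.01,"y":0.3,"z":0,"ax":0,"ay":0,"az":-0.5},{"x":0.01,"y":0.3,"z":0,"ax":0,"ay":0,"az":-0.5},{"x":0.01,"y":0.3,"z":0,"ax":0,"ay":0,"az":-0.5}]'
python3 -m crank '[{"x":0.01,"y":0.3,"z":0,"ax":0,"ay":0,"az":-0.5},{"x":0.01,"y":0.3,"z":0,"ax":0,"ay":0,"az":-0.5}]'
python3 - <<'E'
from h import *
o=get_obs();g=o["eef_pos"];d=g[:2]-np.array([.5415,.0445]);print(np.degrees(np.arctan2(d[1],d[0]))+360,np.hypot(*d),o["q"])
cv2.imwrite("pics/s3.png",np.hstack([cv2.resize(read_camera(n)[a:a+150,b:b+100,::-1],(400,600)) for n,a,b in(("scene",200,340),("side",180,240))]))
E
```

```text
clock: 6.55
eef_pos: [0.4424, -0.037, 0.229]
eef_rot: [[0.749, 0.663, -0.001], [0.663, -0.749, 0.0], [-0.001, -0.001, -1.0]]
force: [-1.1, -0.4, 0.3]
finger_gap: 0.282
grasp_force: 0.4
clock: 7.05
eef_pos: [0.4774, -0.0649, 0.2289]
eef_rot: [[0.477, 0.879, -0.001], [0.879, -0.477, 0.0], [-0.0, -0.001, -1.0]]
force: [-1.1, 0.6, -0.2]
finger_gap: 0.277
grasp_force: 0.1
clock: 7.25
eef_pos: [0.4941, -0.0725, 0.229]
eef_rot: [[0.35, 0.937, -0.0], [0.937, -0.35, 0.0], [-0.0, -0.0, -1.0]]
force: [0.1, -1.0, 0.1]
finger_gap: 0.281
grasp_force: 0.0
247.93087650490747 0.12622092085779424 [-1.48648247e-01  4.10825742e-01  2.03353443e+00 -3.17860857e-06
  6.97596282e-01  2.09287806e-01]
```

View pics/s3.png

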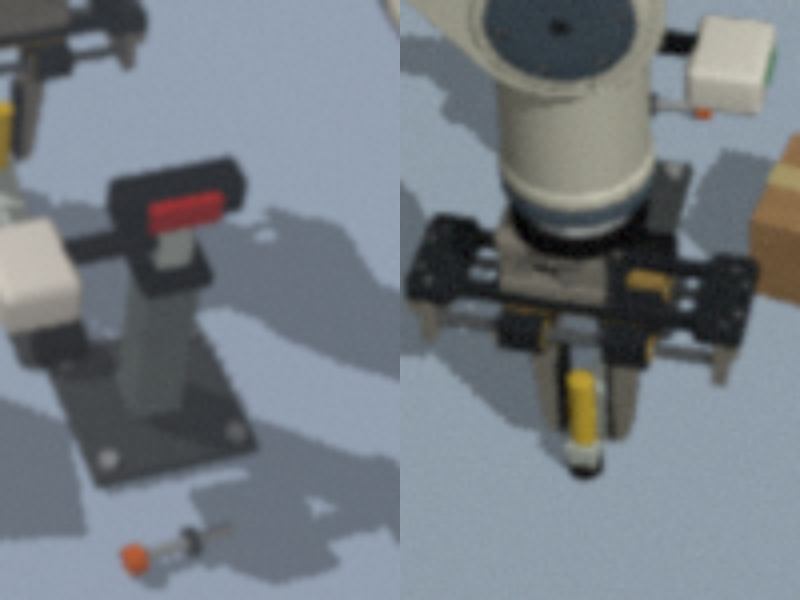

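The side view shows the knob caged between the pads and following them. I'll push on through the detent to the end stop.

```bash
python3 -m crank '[{"x":-0.1,"y":0.2,"z":0,"ax":0,"ay":0,"az":-0.3},{"x":0,"y":0,"z":0,"ax":0,"ay":0,"az":0}]'
python3 -m crank '[{"x":0,"y":0.15,"z":0,"ax":0,"ay":0,"az":0},{"x":0,"y":0,"z":0,"ax":0,"ay":0,"az":0}]'
python3 -m crank '[{"x":0,"y":0.1,"z":0,"ax":0,"ay":0,"az":0},{"x":0,"y":0,"z":0,"ax":0,"ay":0,"az":0}]'
python3 - <<'E'
from h import *
S=read_camera("side")[:,:,::-1]
h=cv2.cvtColor(S,cv2.COLOR_BGR2HSV); m=cv2.inRange(h,(18,120,80),(35,255,255));m[:255]=0;m[300:]=0;m[:,:265]=0;m[:,310:]=0
n,l,s,c=cv2.connectedComponentsWithStats(m);print(s,c)
for i in range(1,n):
  if s[i][4]>30: p=plane("side",s[i][0]+s[i][2]/2,s[i][1]+1.5,.083);d=p[:2]-[.5415,.0445];print(p,np.degrees(np.arctan2(d[1],d[0]))+360,np.hypot(*d))
E
```

```text
clock: 7.55
eef_pos: [0.4983, -0.0773, 0.2291]
eef_rot: [[0.315, 0.949, -0.0], [0.949, -0.315, -0.0], [-0.0, -0.0, -1.0]]
force: [0.1, -0.3, 0.3]
finger_gap: 0.281
grasp_force: 0.0
clock: 7.75
eef_pos: [0.5027, -0.0785, 0.2291]
eef_rot: [[0.315, 0.949, -0.0], [0.949, -0.315, 0.0], [-0.0, -0.0, -1.0]]
force: [-0.1, -0.1, -0.5]
finger_gap: 0.277
grasp_force: 0.0
clock: 7.95
eef_pos: [0.5038, -0.0789, 0.2287]
eef_rot: [[0.314, 0.949, -0.005], [0.949, -0.314, 0.001], [-0.0, -0.006, -1.0]]
force: [-7.5, 3.6, 6.1]
finger_gap: 0.282
grasp_force: 4.2
[[     0      0    640    480 307091]
 [   275    259      2      1      2]
 [   280    262      1      1      1]
 [   285    273      7     19    106]] [[319.51119049 239.48518517]
 [275.5        259.        ]
 [280.         262.        ]
 [288.28301887 281.83962264]]
[ 0.50046754 -0.07724197  0.083     ] 251.37389521239712 0.12847089245830512
```

The knob is at 251.4° against an expected 250.8°, and the push is now meeting the end stop. I'll back off, rise and go above the grip.

```bash
python3 -m crank '[{"x":0,"y":-0.2,"z":0,"ax":0,"ay":0,"az":0},{"x":0,"y":0,"z":-0.2,"ax":0,"ay":0,"az":0},{"x":0,"y":0,"z":-0.8,"ax":0,"ay":0,"az":0},{"x":0,"y":0,"z":-1,"ax":0,"ay":0,"az":0},{"x":0,"y":0,"z":-1,"ax":0,"ay":0,"az":0},{"x":0,"y":0,"z":-1,"ax":0,"ay":0,"az":0},{"x":0,"y":0,"z":-1,"ax":0,"ay":0,"az":0},{"x":0,"y":0,"z":-1,"ax":0,"ay":0,"az":0},{"x":0,"y":0,"z":-1,"ax":0,"ay":0,"az":0},{"x":0,"y":0,"z":-0.6,"ax":0,"ay":0,"az":0}]' 0.6
python3 -m crank '[{"x":0.9,"y":-0.19,"z":0,"ax":0,"ay":0,"az":0},{"x":0.9,"y":-0.19,"z":0,"ax":0,"ay":0,"az":0},{"x":0.9,"y":-0.19,"z":0,"ax":0,"ay":0,"az":0},{"x":0.9,"y":-0.19,"z":0,"ax":0,"ay":0,"az":0},{"x":0.9,"y":-0.19,"z":0,"ax":0,"ay":0,"az":0},{"x":0.9,"y":-0.19,"z":0,"ax":0,"ay":0,"az":0},{"x":0.9,"y":-0.19,"z":0,"ax":0,"ay":0,"az":0},{"x":0.8,"y":-0.19,"z":0,"ax":0,"ay":0,"az":0}]' 0
python3 -m crank '[{"x":0,"y":0,"z":0,"ax":0,"ay":0,"az":-1},{"x":0,"y":0,"z":0,"ax":0,"ay":0,"az":-1},{"x":0,"y":0,"z":0,"ax":0,"ay":0,"az":-1},{"x":0,"y":0,"z":0,"ax":0,"ay":0,"az":-1},{"x":0,"y":0,"z":0,"ax":0,"ay":0,"az":-1},{"x":0,"y":0,"z":0,"ax":0,"ay":0,"az":-1},{"x":0,"y":0,"z":0,"ax":0,"ay":0,"az":-1},{"x":0,"y":0,"z":0,"ax":0,"ay":0,"az":-1},{"x":0,"y":0,"z":0,"ax":0,"ay":0,"az":-1},{"x":0,"y":0,"z":0,"ax":0,"ay":0,"az":-1},{"x":0,"y":0,"z":0,"ax":0,"ay":0,"az":-1},{"x":0,"y":0,"z":0,"ax":0,"ay":0,"az":-0.15},{"x":0,"y":0,"z":0,"ax":0,"ay":0,"az":0}]'
python3 - <<'E'
from h import *
a=read_camera("wrist")[:,:,::-1];s=read_camera("side")[180:300,240:340,::-1]
cv2.imwrite("pics/w4.png",np.hstack([cv2.resize(a,(560,420)),cv2.resize(s,(240,420))]))
for X in[(.528,.139,.208),(.501,-.079,.083)]:print(np.array(proj("wrist",X))*.875)
E
```

```text
clock: 9.0
eef_pos: [0.5, -0.0777, 0.4603]
eef_rot: [[0.314, 0.949, 0.004], [0.95, -0.314, -0.001], [0.001, 0.004, -1.0]]
force: [0.3, 0.3, -0.4]
finger_gap: 0.397
grasp_force: 0.0
clock: 9.8
eef_pos: [0.5233, 0.1403, 0.4578]
eef_rot: [[0.313, 0.95, 0.001], [0.95, -0.313, 0.0], [0.001, 0.001, -1.0]]
force: [0.2, -1.0, 0.3]
finger_gap: 0.999
grasp_force: 0.0
clock: 11.1
eef_pos: [0.5233, 0.1389, 0.4576]
eef_rot: [[-0.944, 0.329, 0.001], [0.329, 0.944, 0.0], [-0.001, 0.0, -1.0]]
force: [0.5, 0.8, -0.3]
finger_gap: 0.999
grasp_force: 0.0
[278.30094152 229.59243806]
[ 83.57229442 233.75293654]
```

View pics/w4.png

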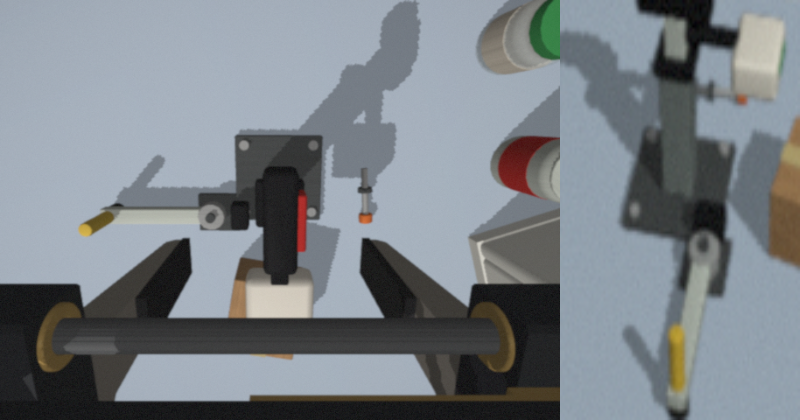

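The leg is square to the grip and fully out (knob at (85,228) in the wrist half). The grip, near (280,228), is aligned with the view and its red button is at (302,222).

```bash
python3 - <<'E'
from h import *
im=cv2.imread("pics/w4.png")[:,:560]
h=cv2.cvtColor(im,cv2.COLOR_BGR2HSV);m=cv2.inRange(h,(0,150,80),(6,255,255))|cv2.inRange(h,(174,150,80),(180,255,255))
n,l,s,c=cv2.connectedComponentsWithStats(m);print([(s[i],c[i]) for i in range(n) if s[i][4]>60])
P=np.array([.528,.139]);ex=np.array([.945,-.327]);ey=np.array([.327,.945])
f=lambda x,y,z:np.round(np.array(proj("wrist",[*(P+x*ex+y*ey),z]))*.875)
for q in[(-.04,-.013,.208),(-.04,.013,.208),(.04,-.013,.208),(-.022,.019,.204),(.022,.019,.204),(-.055,-.055,.01),(-.055,.055,.01)]:print(q,f(*q))
E
```

```text
[(array([     0,      0,    560,    420, 233563], dtype=int32), array([278.29223379, 209.68347298])), (array([ 499,  145,   43,   50, 1118], dtype=int32), array([515.1529517 , 167.98121646])), (array([297, 191,  10,  61, 488], dtype=int32), array([301.16598361, 221.30327869]))]
(-0.04, -0.013, 0.208) [259. 174.]
(-0.04, 0.013, 0.208) [297. 174.]
(0.04, -0.013, 0.208) [261. 281.]
(-0.022, 0.019, 0.204) [305. 198.]
(0.022, 0.019, 0.204) [304. 256.]
(-0.055, -0.055, 0.01) [233. 137.]
(-0.055, 0.055, 0.01) [321. 137.]
```

```bash
python3 -m crank '[{"x":0,"y":0.07,"z":0.8,"ax":0,"ay":0,"az":0},{"x":0,"y":0,"z":0.8,"ax":0,"ay":0,"az":0},{"x":0,"y":0,"z":0.8,"ax":0,"ay":0,"az":0},{"x":0,"y":0,"z":0.7,"ax":0,"ay":0,"az":0},{"x":0,"y":0,"z":0,"ax":0,"ay":0,"az":0}]' 0
python3 -m crank '[{"x":0,"y":0,"z":0,"ax":0,"ay":0,"az":0},{"x":0,"y":0,"z":0,"ax":0,"ay":0,"az":0},{"x":0,"y":0,"z":0,"ax":0,"ay":0,"az":0},{"x":0,"y":0,"z":0,"ax":0,"ay":0,"az":0},{"x":0,"y":0,"z":0,"ax":0,"ay":0,"az":0},{"x":0,"y":0,"z":0,"ax":0,"ay":0,"az":0},{"x":0,"y":0,"z":0,"ax":0,"ay":0,"az":0},{"x":0,"y":0,"z":0,"ax":0,"ay":0,"az":0},{"x":0,"y":0,"z":0,"ax":0,"ay":0,"az":0},{"x":0,"y":0,"z":0,"ax":0,"ay":0,"az":0},{"x":0,"y":0,"z":0,"ax":0,"ay":0,"az":0},{"x":0,"y":0,"z":0,"ax":0,"ay":0,"az":0}]' 1 40
```

```text
clock: 11.7
eef_pos: [0.523, 0.1407, 0.3617]
eef_rot: [[-0.944, 0.329, -0.005], [0.329, 0.944, -0.001], [0.004, -0.003, -1.0]]
force: [-0.9, 0.3, -0.4]
finger_gap: 1.001
grasp_force: 0.0
clock: 12.9
eef_pos: [0.5244, 0.1421, 0.3644]
eef_rot: [[-0.945, 0.327, 0.001], [0.327, 0.945, 0.003], [-0.0, 0.003, -1.0]]
force: [1.0, 9.3, -2.2]
finger_gap: 0.287
grasp_force: 40.0
```

Closed at 26.4 mm, so the button is in, with 9 N of sideways load. I'll relieve that and lift.

```bash
python3 -m crank '[{"x":0,"y":0.04,"z":0,"ax":0,"ay":0,"az":0},{"x":0,"y":0,"z":-0.1,"ax":0,"ay":0,"az":0},{"x":0,"y":0,"z":-0.2,"ax":0,"ay":0,"az":0},{"x":0,"y":0,"z":-0.2,"ax":0,"ay":0,"az":0},{"x":0,"y":0,"z":0,"ax":0,"ay":0,"az":0}]' 1 40
```

```text
clock: 13.4
eef_pos: [0.5245, 0.1424, 0.3796]
eef_rot: [[-0.945, 0.327, 0.001], [0.327, 0.945, 0.001], [-0.0, 0.001, -1.0]]
force: [1.7, 5.3, -2.1]
finger_gap: 0.289
grasp_force: 40.0
```

```bash
python3 -m crank '[{"x":0,"y":0.03,"z":-0.2,"ax":0,"ay":0,"az":0},{"x":0,"y":0,"z":-0.2,"ax":0,"ay":0,"az":0},{"x":0,"y":0,"z":-0.2,"ax":0,"ay":0,"az":0},{"x":0,"y":0,"z":-0.2,"ax":0,"ay":0,"az":0},{"x":0,"y":0,"z":0,"ax":0,"ay":0,"az":0}]' 1 40
python3 - <<'E'
from h import *
cv2.imwrite("pics/s5.png",np.hstack([cv2.resize(read_camera(n)[a:a+150,b:b+100,::-1],(400,600)) for n,a,b in(("scene",195,330),("side",130,260))]))
E
```

```text
clock: 13.9
eef_pos: [0.5246, 0.1427, 0.4037]
eef_rot: [[-0.945, 0.327, 0.0], [0.327, 0.945, -0.0], [-0.0, -0.0, -1.0]]
force: [1.3, 0.1, -4.7]
finger_gap: 0.287
grasp_force: 40.0
```

View pics/s5.png

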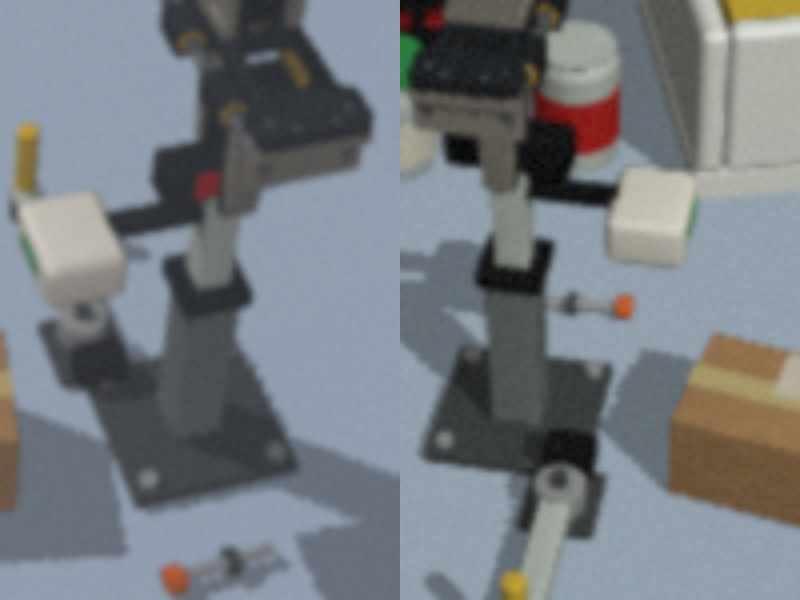

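The mast is rising with the grip: more bare mast shows above the collar at (213,250) and (515,230), and the leg is still out. Continuing through the first stop.

```bash
python3 -m crank '[{"x":0,"y":0,"z":-0.2,"ax":0,"ay":0,"az":0},{"x":0,"y":0,"z":-0.2,"ax":0,"ay":0,"az":0},{"x":0,"y":0,"z":-0.2,"ax":0,"ay":0,"az":0},{"x":0,"y":0,"z":-0.2,"ax":0,"ay":0,"az":0},{"x":0,"y":0,"z":-0.2,"ax":0,"ay":0,"az":0},{"x":0,"y":0,"z":-0.2,"ax":0,"ay":0,"az":0},{"x":0,"y":0,"z":-0.2,"ax":0,"ay":0,"az":0},{"x":0,"y":0,"z":-0.2,"ax":0,"ay":0,"az":0},{"x":0,"y":0,"z":0,"ax":0,"ay":0,"az":0}]' 1 40
python3 -m crank '[{"x":0,"y":0,"z":-0.15,"ax":0,"ay":0,"az":0},{"x":0,"y":0,"z":-0.1,"ax":0,"ay":0,"az":0},{"x":0,"y":0,"z":0,"ax":0,"ay":0,"az":0}]' 1 40
```

```text
clock: 14.9
eef_pos: [0.5245, 0.1428, 0.4521]
eef_rot: [[-0.945, 0.327, 0.0], [0.327, 0.945, -0.0], [-0.0, -0.0, -1.0]]
force: [0.1, -3.3, -3.7]
finger_gap: 0.291
grasp_force: 40.0
clock: 15.2
eef_pos: [0.5246, 0.1428, 0.459]
eef_rot: [[-0.945, 0.327, -0.0], [0.327, 0.945, -0.0], [-0.0, -0.0, -1.0]]
force: [0.1, -3.5, -3.6]
finger_gap: 0.286
grasp_force: 40.0
```

```bash
python3 -m crank '[{"x":0,"y":0,"z":-0.1,"ax":0,"ay":0,"az":0},{"x":0,"y":0,"z":-0.05,"ax":0,"ay":0,"az":0},{"x":0,"y":0,"z":0,"ax":0,"ay":0,"az":0}]' 1 40
python3 -m crank '[{"x":0,"y":0,"z":-0.05,"ax":0,"ay":0,"az":0},{"x":0,"y":0,"z":0,"ax":0,"ay":0,"az":0}]' 1 40
```

```text
clock: 15.5
eef_pos: [0.5246, 0.1428, 0.4633]
eef_rot: [[-0.945, 0.327, -0.0], [0.327, 0.945, -0.0], [0.0, -0.0, -1.0]]
force: [0.0, -5.1, -3.4]
finger_gap: 0.287
grasp_force: 40.0
clock: 15.7
eef_pos: [0.5246, 0.1428, 0.4644]
eef_rot: [[-0.945, 0.327, -0.0], [0.327, 0.945, -0.0], [0.0, -0.0, -1.0]]
force: [0.8, -4.7, -5.7]
finger_gap: 0.29
grasp_force: 40.0
```

```bash
python3 -m crank '[{"x":0,"y":0,"z":-0.05,"ax":0,"ay":0,"az":0},{"x":0,"y":0,"z":0,"ax":0,"ay":0,"az":0}]' 1 40
python3 -m crank '[{"x":0,"y":0,"z":-0.05,"ax":0,"ay":0,"az":0},{"x":0,"y":0,"z":0,"ax":0,"ay":0,"az":0}]' 1 40
```

```text
clock: 15.9
eef_pos: [0.5247, 0.1428, 0.4645]
eef_rot: [[-0.945, 0.327, -0.001], [0.327, 0.945, -0.001], [0.001, -0.001, -1.0]]
force: [5.3, -4.1, -17.3]
finger_gap: 0.289
grasp_force: 40.0
clock: 16.1
eef_pos: [0.5248, 0.1428, 0.4646]
eef_rot: [[-0.945, 0.327, -0.002], [0.327, 0.945, -0.001], [0.002, -0.001, -1.0]]
force: [9.0, -3.0, -27.5]
finger_gap: 0.29
grasp_force: 40.0
```

The mast is hard against the top stop, 0.100 m above where it started. I'll ease the pull a little, check with one picture, then hand in.

```bash
python3 -m crank '[{"x":0,"y":0,"z":0.05,"ax":0,"ay":0,"az":0},{"x":0,"y":0,"z":0,"ax":0,"ay":0,"az":0},{"x":0,"y":0,"z":0,"ax":0,"ay":0,"az":0}]' 1 40
python3 - <<'E'
from h import *
cv2.imwrite("pics/s6.png",np.hstack([cv2.resize(read_camera(n)[a:a+180,b:b+120,::-1],(400,600)) for n,a,b in(("scene",165,310),("side",120,230))]))
E
```

```text
clock: 16.4
eef_pos: [0.5247, 0.1428, 0.4645]
eef_rot: [[-0.945, 0.327, -0.001], [0.327, 0.945, -0.001], [0.001, -0.001, -1.0]]
force: [5.5, -5.2, -16.3]
finger_gap: 0.294
grasp_force: 40.0
```

View pics/s6.png

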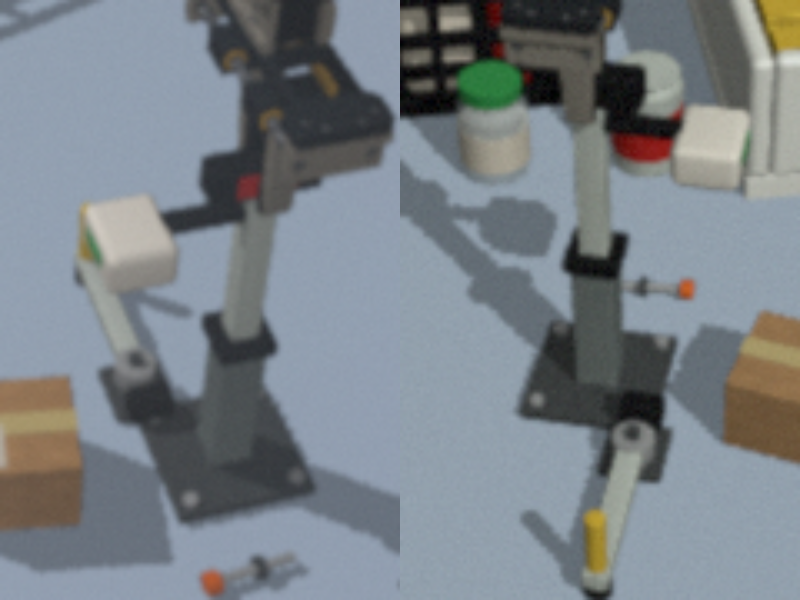

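The picture shows the mast fully extended, with bare mast at (248,260) and (593,185), and the grip still held. The leg is out with its knob at (596,540), and the pin and carton are where they were.

```bash
python3 -c "from rig import hand_in;print(hand_in())"
```

```text
the job is handed in; nothing more can be done
None
```

Handed in at about 16.5 s: the leg was swung out to its end first, then the mast pulled up to the firm second stop, where the arm still holds it with the button squeezed; the pin and goods were not touched.

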